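# Hold the menu clip gaping over the card's edge

## Robot

A 6-joint arm with a two-finger parallel gripper is mounted at the origin on the work surface. World frame = base frame: x ahead of the robot, y to its left, z up, the work surface at z = 0. Lengths are in m, angles in degrees, forces in N, time in s.
With the tool pointing down it reaches from about 0.325 to 0.9 m from the base axis. Payload 3.5 kg.
Tool frame: the origin (TCP) lies midway between the tips of the shut fingers; the grasp point (between the pads) lies ctrl.grip_depth behind it (ctrl.grip_depth is the distance from the TCP to the grasp point, in m); x points along the fingers, y is the direction in which the jaws open and shut, and the axes are right-handed (so a half turn about x gives the same grasp; the last joint's range is limited). The gripper opens to 85 mm and grips with 20 to 120 N. Pads are 22 mm wide; open, the fingers measure 114 mm over their backs; the gripper's body (76 mm by 85 mm) begins 54 mm behind the grasp point. The pads swing forward as they close: fully open they stand 13 mm farther back than shut.
Start: joints at [67.472, 15.837, -1.513, 72.651, 0, 84.076], TCP at [0.179, 0.599, 0.231] pointing down, gripper open.
Joint ranges: [-178.77, 178.77], [-48.84, 107.48], [-61.69, 71.31], [-111.58, 123.2], [-90, 87.43], [-180, 180]. Speed limits (degrees/s): [147.25, 147.25, 180, 180, 180, 180].

## Interface

Orientations are given as a 3x3 rotation matrix whose columns are the frame's x, y, z axes.
In Python, from cell import ctrl, cams, finder gives the robot as it stands.
- The arm moves only by the shell command python3 -m handwheel 'ROWS'. ROWS is JSON, a list that holds one entry, the list of rows, each a list of 7 numbers: the shift along the tool's x, y, z in mm, then the turn, a rotation vector about the tool's x, y, z in rad, then the closure, from 0 (fully open) to 1 (shut). In form: [[[dx, dy, dz, wx, wy, wz, jaw], ...]]. A call has 1 to 5 rows; each row is the pose to reach, as a shift and turn from the pose commanded when the call began, along the tool's axes at that moment; what a row does not reach only later rows make up. A row lasts 1/10 s, in which the tool goes at most 50 mm and 8.59 degrees, less where a joint would pass 70% of its speed; a pose out of reach is approached as far as the arm can. A call with a gripper value outside its range is refused whole. The fingers move at their own pace and stop on an object; the grip force is fixed at half the most. Time passes only in rows, so rows that repeat a pose let the fingers close. It gives the time, the measured TCP pose, the force and the opening at its end, in the units of the state.
- ctrl.state(): the state, without advancing time (a new reading comes with each control period).
- cams.grab_frame(name): name is "side" or "top" or "wrist"; returns the picture (420x560x3 uint8, red, green, blue); there is no depth.
- cams.get_calibration(name): a dict with "fx", "fy", "cx", "cy" (pixels), "rvec" (rotation vector, rad) and "tvec" (3), from world to camera coordinates, as OpenCV has them; the wrist camera has in their place "tool_from_camera" (4x4, takes a point from camera to tool coordinates, whose origin is the TCP and whose axes are the tool frame's). Camera axes: x right, y down, z forward; pixel columns grow to the right and rows downward; lengths in m; the calibration is good to about 2 mm. A picture is of the moment at which its call begins: read the wrist's pose just before it. get_calibration takes no time and is no camera call.
- ctrl.sign_off(): hands the job in, once; it reports no verdict.
Trained networks look in the newest picture that a camera, given by its name, has taken for a name from the list of things; names that differ only in an ending like _2 or _b are one class to them, and where a whole thing is asked for, a point or a joint stands for the part that bears it (a point fixed in the world has none). Each returns a list of dicts, best first, with "score" (0 to 1); they miss things now and then, are a little off and sometimes report something else, mostly with a low value. They report only what shows in the picture. A call takes as long as a camera call. They do not tell look-alikes from the thing itself.
- finder.look_for(camera, thing): "position" ([column, row] in pixels, amid what is visible of it).
The state is a dict: "time_s": time; "joint_positions": joint angles; "joint_velocities": joint speeds; "tau": joint torques, N m; "tcp_pos": TCP position; "tool_rot": TCP orientation; "ft_force": force on the tool from outside, world axes, zero at the start; "wrist_torque": the same for the moment, N m; "finger_gap": finger opening in m.
Only numpy, scipy, OpenCV 4.12 (cv2) and the standard library are available. Lean on these libraries where they do the work, as an engineer would, in place of code of your own. Each camera call takes 0.05 s, during which the arm holds its last target.

## Task

Pick up the big wooden spring clip lying on the counter by squeezing its two handles until it is spread wide open, and bring its open jaws sideways around the free upright edge of the larger of the two menu cards, about half-way up that edge, with the card midway between the jaws and not touching them, so that a colleague can slip today's insert in beside it. Finish while still holding the clip squeezed open there: do not let it bite, and do not let go. Do not shift the card stand or disturb anything else on the counter.

Things in the scene. Friction and masses are not known exactly. Their poses are not given: they have to be found in the camera images.
- clip_mid (a point): Centre of the pivot pin, 20 mm above the underside, of a big clothes-peg type clip: pale wood, steel pin, 104 mm long, 40 mm high, about 90 g, lying loose on its side, pin upright. Its x points along the clip to the jaws (tips at +51 mm), -x to the handles (ends at -53 mm); y is the direction in which both spread; z is along the pin.
- clip_grip (a point): Point midway between the clip's handles, 36 mm behind the pivot (clip x = -36 mm), 20 mm up: good place to squeeze, along y. Same axes as clip_mid. Closed, the handles diverge backwards: 44 mm over their outer faces here, 53 mm at their ends. Squeezed to the stop they are parallel, 22 mm over the outer faces.
- clip_mouth (a point): Point midway between the clip's jaws, 26 mm ahead of the pivot (clip x = +26 mm), 20 mm up: where the card's edge belongs. Same axes as clip_mid. Fully open, the jaws gape about 20 mm here and 25 mm at the tips; both arms swing equally.
- clip_arm (a joint): How far each arm of the clip is swung open, rad: 0 = jaws closed, 0.28 = fully open at the stop. A spring closes it: at clip_grip each finger must push about 7 N to start opening and 11 N to hold it fully open.
- menu_edge (a point): Mid-height point of the free upright edge of the larger menu card, 67.5 mm above the counter. The card is stiff brown board 4 mm thick, 130 mm long and 75 mm high, its lower edge 30 mm above the counter. Axes as the stand's: card in the y-z plane, -y points out past the free edge, z up.
- menu_stand: The larger card stand, loose, about 0.8 kg: dark wooden foot 80 x 100 x 12 mm, a dark wooden post 14 x 14 mm and 108 mm tall at y = +30 mm, and the card standing out from the post towards -y like a flag, its free edge at y = -105 mm, beyond the foot. Origin at the centre of the foot's underside; z up.
- price_stand: The smaller card stand of the same make, not to be touched: foot 60 x 70 x 12 mm, post 75 mm tall, card 60 x 42 mm pointing to its -y. Origin at the centre of the foot's underside.
- jar: Small closed jar, 54 mm across, 70 mm high; origin at the centre of its underside. Leave alone.
- bowl: White bowl, 100 mm across, 40 mm high; origin at the centre of its underside. Leave alone.
- spoon: Steel spoon lying flat. Leave alone.
- tumbler: Glass tumbler, 68 mm across, 90 mm high; origin at the centre of its underside. Leave alone.
- ramekin: Low white dish between clip and cards, 70 mm across, 30 mm high; origin at the centre of its underside. Leave alone.
- mug: White mug, 76 mm across, 85 mm high; origin at the centre of its underside. Leave alone.
There are look-alikes about, which are no part of the job. Of the things shaped like the part that bears clip_mid, the wooden one is meant. Leave any green look-alike of the menu_stand alone.

How it is judged:
By the outcome, as a careful person would: the job done as asked, in the order asked, and still so for the second after the job is handed in, while the arm keeps its last pose, push and grip.
It also fails if it takes over 38 s, if anything falls off the work surface, if the arm or the gripper's body presses on something with over 40 N, if the wrist force passes 120 N, or if a joint passes its speed limit or range.

## Working session

There is one attempt and no reset: what is moved stays moved. The work goes in short steps, Python scripts to look and compute and a shell command to move; the robot and the scene stay as the last step left them, time stands still between calls to the robot, and variables do not carry over. Pictures are saved under pics/ and viewed, and the job is handed in when it is done.

```bash
mkdir -p pics; ls; python3 - <<'E'
from cell import ctrl,cams,finder
import cv2,json
s=ctrl.state();print(s);print(ctrl.grip_depth)
for n in("side","top","wrist"):
    f=cams.grab_frame(n);cv2.imwrite(f"pics/{n}0.png",f[:,:,::-1]);print(n,cams.get_calibration(n))
    for t in("clip_mid","clip_grip","clip_mouth","menu_edge","menu_stand"):
        print(t,[(round(d['score'],2),[round(v) for v in d['position']]) for d in finder.look_for(n,t)])
E
```

```text
pics
{'time_s': 0.0, 'joint_positions': array([ 6.74719206e+01,  1.58809015e+01, -1.59893331e+00,  7.26502830e+01,
        9.43717997e-04,  8.40750936e+01]), 'joint_velocities': array([-0.06431031, -0.04812901,  0.02146834, -0.01062837,  0.00788684,
        0.04509799]), 'tau': array([ 7.51128482e-04, -4.45503616e+01,  2.95206106e+01,  1.65422831e-02,
       -2.17025638e-05, -1.22178108e-06]), 'tcp_pos': array([0.17829666, 0.59821023, 0.23012209]), 'tool_rot': array([[-8.85308948e-04,  2.85740456e-01,  9.58306636e-01],
       [-2.09137582e-03,  9.58304386e-01, -2.85741718e-01],
       [-9.99997421e-01, -2.25714902e-03, -2.50804768e-04]]), 'ft_force': array([-0.08941832, -0.003522  , -0.21178943]), 'wrist_torque': array([-0.00132478,  0.00771337,  0.00876888]), 'finger_gap': 0.08505048878569335}
0.0187
side {'fx': 483.63394419992096, 'fy': 483.63394419992096, 'cx': 269.95879589732556, 'cy': 211.6338379467439, 'rvec': array([ 2.29345428, -0.33097932,  0.16512183]), 'tvec': array([-0.46709622,  0.11113471,  1.41719064])}
clip_mid [(0.89, [298, 276]), (0.64, [349, 258])]
clip_grip [(0.72
[... 573 characters left out ...]
 161])]
menu_edge [(0.64, [177, 284]), (0.56, [194, 163])]
menu_stand [(0.66, [180, 284]), (0.52, [208, 240])]
wrist {'fx': 341.79954404361996, 'fy': 341.79954404361996, 'cx': 279.3264361328473, 'cy': 202.12591133306583, 'tool_from_camera': array([[ 1.28337717e-03, -2.69740479e-01,  9.62932203e-01,
        -1.42781101e-01],
       [ 9.99998947e-01,  9.98478693e-04, -1.05308109e-03,
         8.31912452e-04],
       [-6.77408689e-04,  9.62932540e-01,  2.69741476e-01,
        -6.91361915e-02],
       [ 0.00000000e+00,  0.00000000e+00,  0.00000000e+00,
         1.00000000e+00]])}
clip_mid []
clip_grip []
clip_mouth [(0.42, [178, 349])]
menu_edge [(0.62, [52, 284])]
menu_stand [(0.95, [51, 285])]
```

View pics/side0.png

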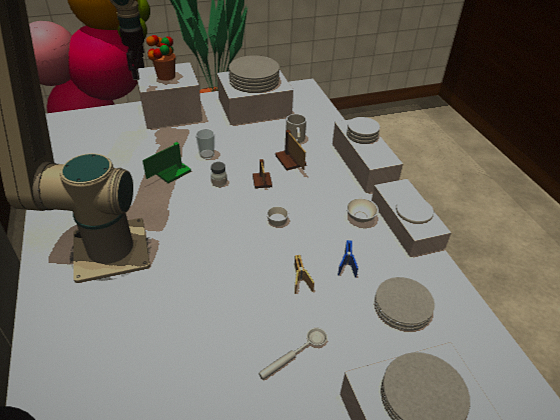

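View pics/top0.png

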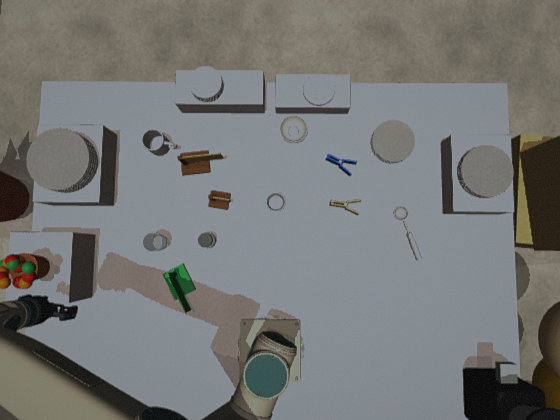

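View pics/wrist0.png

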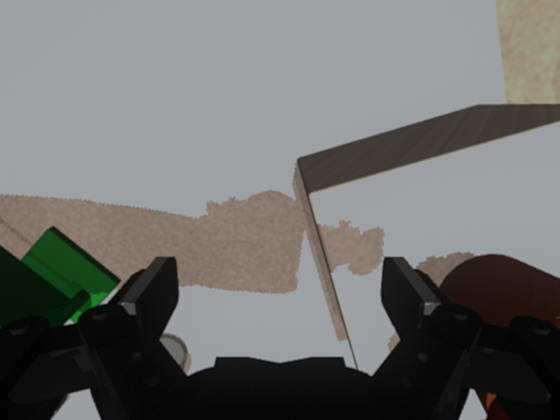

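```bash
cat > h.py <<'E'
import numpy as np,cv2
from cell import ctrl,cams,finder
def P(n,s=None):
    c=cams.get_calibration(n)
    K=np.array([[c['fx'],0,c['cx']],[0,c['fy'],c['cy']],[0,0,1.]])
    if n!='wrist':
        R=cv2.Rodrigues(np.array(c['rvec']))[0];t=np.array(c['tvec']).ravel()
    else:
        T=np.eye(4);T[:3,:3]=s['tool_rot'];T[:3,3]=s['tcp_pos']
        M=np.linalg.inv(T@np.array(c['tool_from_camera']));R=M[:3,:3];t=M[:3,3]
    return K@np.c_[R,t]
def proj(P,X):
    q=P@np.append(X,1);return q[:2]/q[2]
def tri(Ps,uvs):
    A=[]
    for p,(u,v) in zip(Ps,uvs):A+= [u*p[2]-p[0],v*p[2]-p[1]]
    X=np.linalg.svd(np.array(A))[2][-1];return X[:3]/X[3]
def onz(P,uv,z):
    A=np.array([uv[0]*P[2]-P[0],uv[1]*P[2]-P[1]])
    return np.append(np.linalg.solve(A[:,:2],-A[:,2]*z-A[:,3]),z)
E
python3 - <<'E'
import cv2,numpy as np
s=cv2.imread('pics/side0.png');t=cv2.imread('pics/top0.png')
a=cv2.resize(s[235:305,280:370],None,fx=4.4,fy=4.4,interpolation=2)
b=cv2.resize(t[145:225,315:385],None,fx=4.4,fy=4.4,interpolation=2)
c=cv2.resize(s[120:190,245:325],None,fx=4,fy=4,interpolation=2)
d=cv2.resize(t[140:180,165:240],None,fx=4.4,fy=4.4,interpolation=2)
W=np.zeros((600,800,3),np.uint8)
for im,(x,y) in((a,(0,0)),(b,(400,0)),(c,(0,315)),(d,(400,360))):
    h,w=im.shape[:2];h=min(h,600-y);W[y:y+h,x:x+w]=im[:h]
cv2.imwrite('pics/z0.png',W)
E
```

```text
(no output)
```

View pics/z0.png

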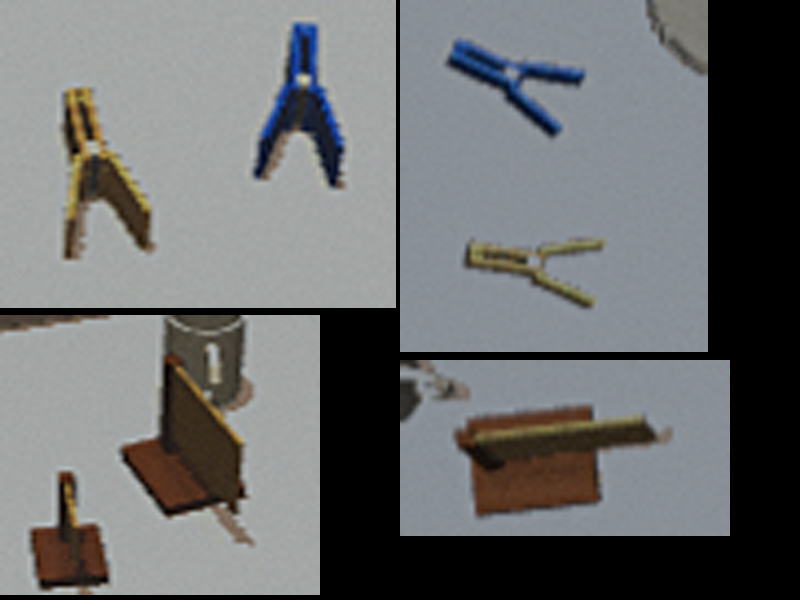

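```bash
python3 - <<'E'
from h import *
s=P('side');t=P('top')
C=lambda u,v:(280+u/4.4,235+v/4.4)
D=lambda u,v:(315+(u-400)/4.4,145+v/4.4)
for n,a,b in(("pin",C(93,148),D(535,260)),("jawtip",C(78,92),D(470,245)),("hnd1",C(150,215),D(602,243)),("hnd2",C(70,225),D(592,303)),
 ("cardfree top",(245+240/4,120+125/4),(165+246/4.4,140+64/4.4)),("cardpost top",(245+172/4,120+45/4),(165+75/4.4,140+78/4.4))):
    X=tri([s,t],[a,b]);print(n,X.round(4),(proj(s,X)-a).round(1),(proj(t,X)-b).round(1))
for n,px in(("ramekin",(276,202)),("price",(220,199)),("bowl",(293,129)),("jar",(207,240)),("mug",(157,143))):print(n,onz(t,px,.03).round(3))
S=ctrl.state();print(S['time_s'])
E
```

```text
pin [ 0.4983 -0.2556  0.0394] [-0.3  0. ] [ 0.1 -0.4]
jawtip [ 0.5081 -0.2048  0.0346] [ 0.3 -0. ] [-0.1  0.3]
hnd1 [ 0.5147 -0.3098  0.0323] [-0.9  0.1] [ 0.2 -0.9]
hnd2 [ 0.4668 -0.3017  0.0298] [-0.7  0.1] [ 0.2 -0.7]
cardfree top [0.6549 0.1658 0.1116] [-0.8  0.1] [ 0.3 -1. ]
cardpost top [0.6407 0.2953 0.1114] [-0.2  0. ] [ 0.1 -0.2]
ramekin [ 0.504 -0.015  0.03 ]
price [0.513 0.18  0.03 ]
bowl [ 0.763 -0.073  0.03 ]
jar [0.37  0.221 0.03 ]
mug [0.71  0.407 0.03 ]
0.9
```

```bash
cat >> h.py <<'E'
def shift(pos,yaw):
    """tool-down target, tool y at yaw deg; prints mm & rad in current tool axes"""
    s=ctrl.state();R=s['tool_rot'];a=np.radians(yaw)
    y=np.array([np.cos(a),np.sin(a),0]);x=np.array([0,0,-1.]);T=np.c_[x,y,np.cross(x,y)]
    d=R.T@(np.array(pos)-s['tcp_pos'])*1000
    w=cv2.Rodrigues(R.T@T)[0].ravel()
    print('t',round(s['time_s'],2),'shift',d.round(1),'rot',w.round(4))
E
python3 -c "
from h import *
shift([.492,-.291,.17],-10)"
```

```text
t 0.9 shift [  61.3 -763.3  554.6] rot [ 1.4555e+00 -0.0000e+00 -1.0000e-04]
```

```bash
R='[61,-763,555,1.455,0,0,0]'; python3 -m handwheel '[[[61,-763,555,1.455,0,0,0],[61,-763,555,1.455,0,0,0],[61,-763,555,1.455,0,0,0],[61,-763,555,1.455,0,0,0],[61,-763,555,1.455,0,0,0]]]'; python3 -c "
from h import *
shift([.492,-.291,.17],-10)"
```

```text
time_s: 1.4
tcp_pos: [0.2619, 0.362, 0.2152]
tool_rot: [[0.001, 0.865, 0.502], [0.0, 0.502, -0.865], [-1.0, 0.001, 0.0]]
ft_force: [0.7, -0.3, -0.5]
finger_gap: 0.0853
t 1.4 shift [  45.1 -128.6  680.3] rot [ 7.002e-01 -2.000e-04 -8.000e-04]
```

```bash
python3 -m handwheel '[[[45,-129,680,0.7,0,0,0],[45,-129,680,0.7,0,0,0],[45,-129,680,0.7,0,0,0],[45,-129,680,0.7,0,0,0],[45,-129,680,0.7,0,0,0]]]'; python3 -c "
from h import *
shift([.492,-.291,.17],-10)"
```

```text
time_s: 1.9
tcp_pos: [0.346, 0.127, 0.1993]
tool_rot: [[0.002, 0.985, -0.173], [0.0, -0.173, -0.985], [-1.0, 0.002, -0.001]]
ft_force: [2.4, 0.6, 0.6]
finger_gap: 0.0854
t 1.9 shift [ 29.4 215.9 386.5] rot [ 0.0011 -0.0007 -0.0017]
```

```bash
python3 -m handwheel '[[[29,216,387,0,0,0,0],[29,216,387,0,0,0,0],[29,216,387,0,0,0,0],[29,216,387,0,0,0,0],[29,216,387,0,0,0,0]]]'; python3 -c "
from h import *
shift([.492,-.291,.17],-10)"
```

```text
time_s: 2.4
tcp_pos: [0.4292, -0.1087, 0.1829]
tool_rot: [[0.001, 0.986, -0.169], [-0.0, -0.169, -0.986], [-1.0, 0.001, -0.0]]
ft_force: [1.0, 0.5, 0.5]
finger_gap: 0.0854
t 2.4 shift [ 13.1  92.6 169. ] rot [ 0.0048 -0.     -0.0013]
```

```bash
python3 -m handwheel '[[[13,93,169,0,0,0,0],[13,93,169,0,0,0,0],[13,93,169,0,0,0,0],[13,93,169,0,0,0,0],[13,93,169,0,0,0,0]]]'; python3 - <<'E'
from h import *
s=ctrl.state();f=cams.grab_frame('wrist');cv2.imwrite('pics/w1.png',f[:,:,::-1])
np.savez('w1.npz',P=P('wrist',s))
print(s['tcp_pos'],s['tool_rot'].round(4),s['time_s'])
for t in("clip_mid","clip_grip","clip_mouth"):
  for d in finder.look_for('wrist',t):print(t,round(d['score'],2),d['position'],onz(P('wrist',s),d['position'],.04).round(4))
E
```

```text
time_s: 2.9
tcp_pos: [0.4941, -0.2942, 0.1694]
tool_rot: [[0.002, 0.985, -0.173], [-0.003, -0.173, -0.985], [-1.0, 0.003, 0.003]]
ft_force: [0.1, 1.0, 0.5]
finger_gap: 0.0854
[ 0.49410481 -0.29418839  0.1693902 ] [[ 0.0023  0.985  -0.1727]
 [-0.0031 -0.1727 -0.985 ]
 [-1.      0.0028  0.0026]] 2.9
clip_mid 0.88 [272.4, 143.3] [ 0.4953 -0.2533  0.04  ]
clip_mid 0.81 [458.7, 93.2] [ 0.6413 -0.2405  0.04  ]
clip_grip 0.74 [458.1, 93.6] [ 0.6409 -0.2407  0.04  ]
clip_grip 0.7 [274.3, 141.9] [ 0.497  -0.2525  0.04  ]
clip_mouth 0.97 [273.3, 142.2] [ 0.4962 -0.2526  0.04  ]
clip_mouth 0.61 [456.0, 91.9] [ 0.6393 -0.2392  0.04  ]
```

View pics/w1.png

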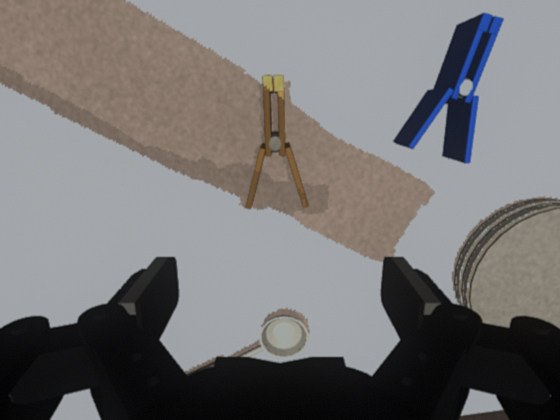

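```bash
python3 - <<'E'
import cv2
f=cv2.imread('pics/w1.png');cv2.imwrite('pics/w1z.png',cv2.resize(f[65:215,225:325],None,fx=4,fy=4,interpolation=2))
E
```

```text
(no output)
```

View pics/w1z.png

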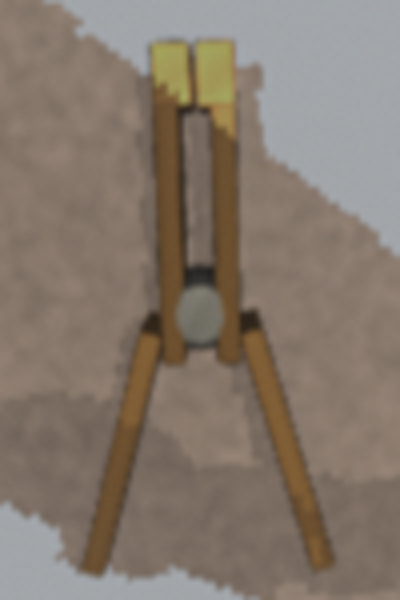

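```bash
python3 - <<'E'
from h import *
w=np.load('w1.npz')['P'];s=P('side');t=P('top')
C=lambda u,v:(280+u/4.4,235+v/4.4)
D=lambda u,v:(315+(u-400)/4.4,145+v/4.4)
Z=lambda u,v:(225+u/4,65+v/4)
print('pin3',tri([w,s,t],[Z(200,314),C(93,148),D(535,260)]).round(4),tri([w,s],[Z(200,314),C(93,148)]).round(4),tri([w,t],[Z(200,314),D(535,260)]).round(4))
pin=onz(w,Z(200,314),.04);j=onz(w,Z(195,42),.04);h1=onz(w,Z(92,572),.04);h2=onz(w,Z(322,568),.04)
print(pin,j,h1,h2,np.linalg.norm(j-pin),np.linalg.norm(h1-h2))
hm=(h1+h2)/2
for a in(j-hm,j-pin,pin-hm):print(np.degrees(np.arctan2(a[1],a[0])))
d=(j-hm)/np.linalg.norm(j-hm);print(np.linalg.norm(j-hm));g=pin-.036*d;print(g)
yaw=np.degrees(np.arctan2(d[1],d[0]))-90
shift([g[0],g[1],.10],yaw)
shift([g[0],g[1],.004],yaw)
E
```

```text
pin3 [ 0.4981 -0.2551  0.039 ] [ 0.4988 -0.2546  0.0384] [ 0.4971 -0.2546  0.04  ]
[ 0.49733201 -0.25379533  0.04      ] [ 0.50526127 -0.20396355  0.04      ] [ 0.46588498 -0.30228571  0.04      ] [ 0.5131226  -0.30966842  0.04      ] 0.05045869428286314 0.04781106410092534
81.21922276940627
80.9588561489918
81.46820588244577
0.10322332521894763
[ 0.49183645 -0.2893734   0.04      ]
t 3.1 shift [69.5  0.8  1.8] rot [-0.0152 -0.0009  0.0011]
t 3.1 shift [165.5   0.9   1.9] rot [-0.0152 -0.0009  0.0011]
```

```bash
python3 -m handwheel '[[[50,1,2,-0.015,0,0,0],[100,1,2,-0.015,0,0,0],[140,1,2,-0.015,0,0,0],[150,1,2,-0.015,0,0,0],[150,1,2,-0.015,0,0,0]]]'; python3 - <<'E'
from h import *
s=ctrl.state();f=cams.grab_frame('wrist');cv2.imwrite('pics/w2.png',f[:,:,::-1])
np.savez('w2.npz',P=P('wrist',s))
shift([.4918,-.2894,.004],-8.8)
E
```

```text
time_s: 3.6
tcp_pos: [0.4912, -0.2886, 0.0185]
tool_rot: [[-0.003, 0.988, -0.152], [0.003, -0.152, -0.988], [-1.0, -0.004, -0.002]]
ft_force: [0.1, 0.2, 0.6]
finger_gap: 0.085
t 3.65 shift [16.5 -1.2 -0.5] rot [ 0.0008 -0.     -0.0001]
```

View pics/w2.png

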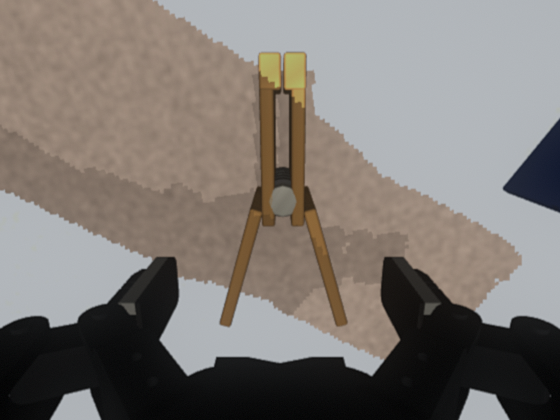

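```bash
python3 -m handwheel '[[[14,0.5,0,0,0,0,0],[14,0.5,0,0,0,0,0],[14,0.5,0,0,0,0,0.3],[14,0.5,0,0,0,0,0.5],[14,0.5,0,0,0,0,0.6]]]'; python3 - <<'E'
from h import *
s=ctrl.state();print(s['tcp_pos'],s['ft_force'],s['finger_gap'])
f=cams.grab_frame('wrist');cv2.imwrite('pics/w3.png',f[:,:,::-1])
E
```

```text
time_s: 4.15
tcp_pos: [0.4939, -0.2917, 0.0068]
tool_rot: [[0.001, 0.988, -0.154], [-0.002, -0.154, -0.988], [-1.0, 0.002, 0.001]]
ft_force: [-0.8, 0.1, 8.2]
finger_gap: 0.0438
[ 0.49389705 -0.29171194  0.00677371] [-0.81003663  0.06509826  8.22396017] 0.04384683435463804
```

View pics/w3.png

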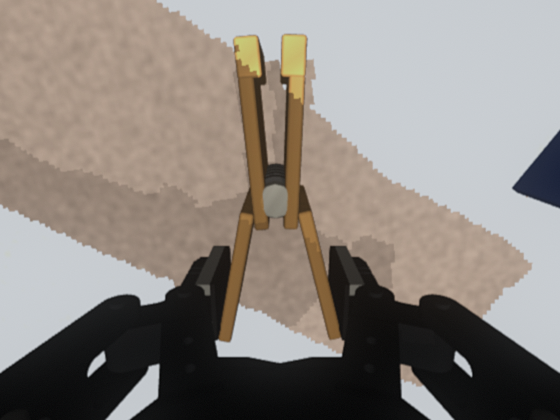

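```bash
python3 -m handwheel '[[[-1,0,0,0,0,0,0.7],[-2,0,0,0,0,0,0.8],[-2,0,0,0,0,0,1],[-2,0,0,0,0,0,1],[-2,0,0,0,0,0,1]]]'; python3 - <<'E'
from h import *
s=ctrl.state();print(s['tcp_pos'],s['ft_force'],s['finger_gap'])
f=cams.grab_frame('wrist');cv2.imwrite('pics/w4.png',f[:,:,::-1])
E
```

```text
time_s: 4.7
tcp_pos: [0.494, -0.292, 0.009]
tool_rot: [[0.001, 0.988, -0.154], [-0.002, -0.154, -0.988], [-1.0, 0.002, 0.002]]
ft_force: [-1.7, -1.5, 7.8]
finger_gap: 0.0182
[ 0.49395394 -0.29201763  0.00899631] [-1.72935242 -1.49193137  7.83542748] 0.018242933024696522
```

View pics/w4.png

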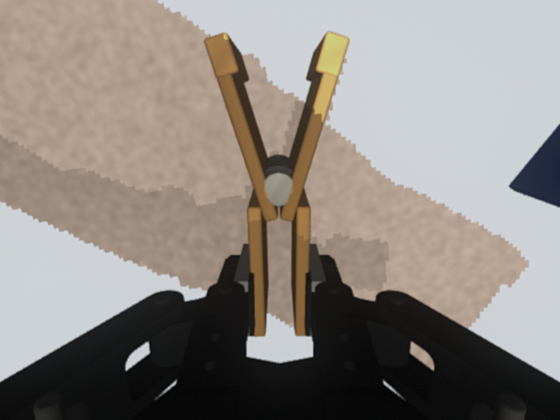

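```bash
python3 - <<'E'
import cv2
f=cv2.imread('pics/w4.png');cv2.imwrite('pics/w4z.png',cv2.resize(f[20:230,190:370],None,fx=2.85,fy=2.85,interpolation=2))
E
python3 -m handwheel '[[[-20,0,0,0,0,0,1],[-40,0,0,0,0,0,1],[-60,0,0,0,0,0,1],[-80,0,0,0,0,0,1],[-100,0,0,0,0,0,1]]]'; python3 - <<'E'
from h import *
s=ctrl.state();print(s['tcp_pos'],s['ft_force'],s['finger_gap'])
f=cams.grab_frame('wrist');cv2.imwrite('pics/w5.png',f[:,:,::-1])
E
```

```text
time_s: 5.25
tcp_pos: [0.4926, -0.2903, 0.1077]
tool_rot: [[-0.001, 0.988, -0.153], [0.001, -0.153, -0.988], [-1.0, -0.001, -0.001]]
ft_force: [0.8, 0.0, -1.2]
finger_gap: 0.0186
[ 0.49259508 -0.29026217  0.10771129] [ 0.75489439  0.04370754 -1.21331642] 0.01855153089082562
```

View pics/w4z.png

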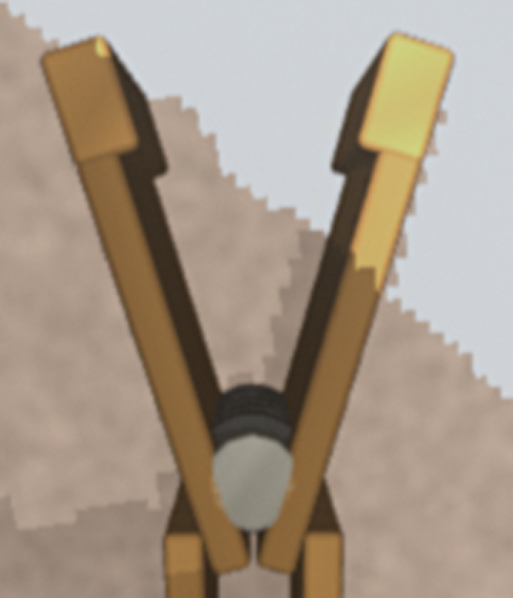

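View pics/w5.png

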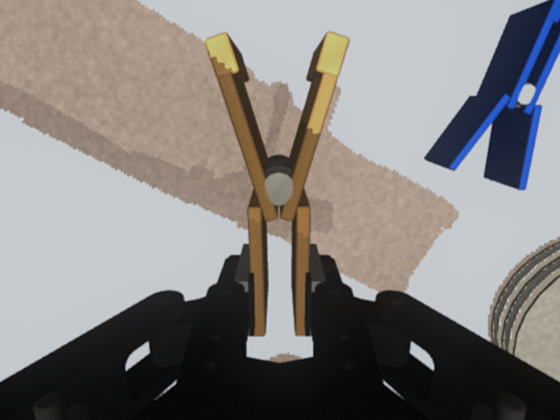

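```bash
cat >> h.py <<'E'
def onplane_tool(uv,X):
    c=cams.get_calibration('wrist');T=np.array(c['tool_from_camera'])
    d=T[:3,:3]@np.array([(uv[0]-c['cx'])/c['fx'],(uv[1]-c['cy'])/c['fy'],1]);o=T[:3,3]
    return o+d*(X-o[0])/d[0]
E
python3 - <<'E'
import cv2
f=cv2.imread('pics/w5.png');cv2.imwrite('pics/w5z.png',cv2.resize(f[20:230,190:370],None,fx=2.85,fy=2.85,interpolation=2))
E
python3 - <<'E'
from h import *
Z=lambda u,v:(190+u/2.85,20+v/2.85)
for X in(-.029,-.031,-.033):
    print(X,[ (onplane_tool(Z(*p),X)[1:]*1000).round(1) for p in((253,482),(105,37),(393,33),(43,60),(453,58),(136,150),(362,150))])
E
```

```text
-0.029 [array([ -0.7, -42. ]), array([-16.4, -90.8]), array([ 14.2, -91.2]), array([-23.2, -88.5]), array([ 20.7, -88.7]), array([-13.5, -79.5]), array([ 11.3, -79.5])]
-0.031 [array([ -0.7, -42.5]), array([-16.1, -90.4]), array([ 14. , -90.8]), array([-22.8, -88.2]), array([ 20.4, -88.4]), array([-13.3, -79.3]), array([ 11.1, -79.3])]
-0.033 [array([ -0.6, -43. ]), array([-15.9, -90. ]), array([ 13.7, -90.4]), array([-22.4, -87.8]), array([ 20., -88.]), array([-13. , -79.1]), array([ 10.9, -79.1])]
```

View pics/w5z.png

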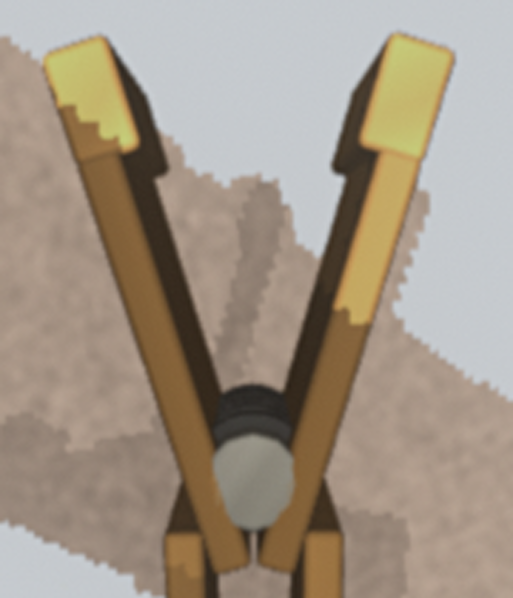

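```bash
python3 -c "
from h import *
shift([.60,.12,.20],6.3)"
```

```text
t 5.3 shift [ -89.2   41.3 -422.9] rot [-0.2638  0.0023 -0.0037]
```

```bash
python3 -m handwheel '[[[-20,4,-40,-0.03,0,0,1],[-40,8,-80,-0.06,0,0,1],[-60,12,-120,-0.1,0,0,1],[-75,17,-170,-0.13,0,0,1],[-89,21,-215,-0.16,0,0,1]]]'; python3 -c "
from h import *
shift([.60,.12,.20],6.3)"
```

```text
time_s: 5.8
tcp_pos: [0.5468, -0.0799, 0.1964]
tool_rot: [[-0.001, 1.0, 0.006], [0.0, 0.006, -1.0], [-1.0, -0.001, -0.0]]
ft_force: [1.1, 0.0, -0.3]
finger_gap: 0.0187
t 5.8 shift [  -3.5   54.5 -199.6] rot [-0.1035 -0.0005  0.0005]
```

```bash
python3 -m handwheel '[[[-3,12,-45,-0.02,0,0,1],[-3,24,-90,-0.05,0,0,1],[-3,36,-135,-0.07,0,0,1],[-3,48,-175,-0.1,0,0,1],[-3,54,-200,-0.104,0,0,1]]]'; python3 -m handwheel '[[[0,0,0,0,0,0,1],[0,0,0,0,0,0,1]]]';  python3 - <<'E'
from h import *
s=ctrl.state();f=cams.grab_frame('wrist');cv2.imwrite('pics/w6.png',f[:,:,::-1])
np.savez('w6.npz',P=P('wrist',s));print(s['tcp_pos'],s['tool_rot'].round(3))
for d in finder.look_for('wrist','menu_edge'):print(d)
E
```

```text
time_s: 6.3
tcp_pos: [0.5997, 0.1217, 0.1983]
tool_rot: [[-0.001, 0.994, 0.113], [0.001, 0.113, -0.994], [-1.0, -0.001, -0.001]]
ft_force: [-0.1, -1.3, -1.1]
finger_gap: 0.0189
time_s: 6.5
tcp_pos: [0.599, 0.1191, 0.1984]
tool_rot: [[-0.002, 0.994, 0.111], [-0.001, 0.111, -0.994], [-1.0, -0.002, 0.0]]
ft_force: [-0.5, -0.2, -0.8]
finger_gap: 0.0189
[0.59901791 0.119074   0.19835554] [[-0.002  0.994  0.111]
 [-0.001  0.111 -0.994]
 [-1.    -0.002  0.   ]]
{'position': [365.8, 42.4], 'score': 0.63}
```

View pics/w6.png

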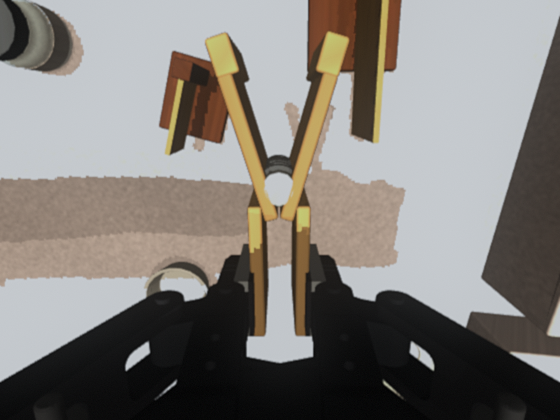

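```bash
python3 - <<'E'
import cv2
f=cv2.imread('pics/w6.png');cv2.imwrite('pics/w6z.png',cv2.resize(f[0:150,300:410],None,fx=4,fy=4,interpolation=2))
E
```

```text
(no output)
```

View pics/w6z.png

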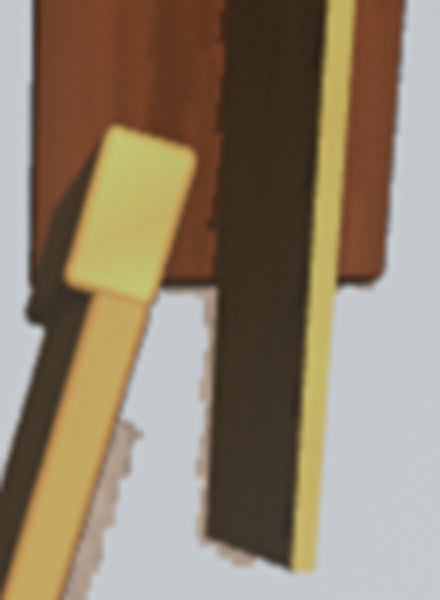

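```bash
python3 - <<'E'
from h import *
w=np.load('w6.npz')['P'];s=P('side');t=P('top')
ft=(375.9,143)
print('tri ws',tri([w,s],[ft,(305,151.3)]),'wt',tri([w,t],[ft,(220.9,154.5)]))
a=onz(w,ft,.105);b=onz(w,(385.75,0),.105);d=b-a
print(a,b,np.degrees(np.arctan2(d[1],d[0])))
c1=onz(w,(373,143),.105);c2=onz(w,(351.75,134.5),.03);print('near top',c1,'near bottom',c2)
# foot edges (z=.012): near-edge line
f1=onz(w,(300+40/4,0),.012);f2=onz(w,(300+33/4,270/4),.012);d=f2-f1;print('foot side yaw',np.degrees(np.arctan2(-d[1],-d[0])))
f3=onz(w,(300+403/4,0),.012);f4=onz(w,(300+383/4,270/4),.012);d=f3-f4;print('foot far yaw',np.degrees(np.arctan2(d[1],d[0])),f4)
E
```

```text
tri ws [0.65934641 0.17101944 0.10724756] wt [0.65768699 0.16986989 0.09613942]
[0.65894379 0.1711058  0.105     ] [0.64858503 0.25752803 0.105     ] 96.83498824458464
near top [0.6569759  0.17088375 0.105     ] near bottom [0.65748614 0.17062535 0.03      ]
foot side yaw 96.14449892687887
foot far yaw 97.18447805804689 [0.69056772 0.23256534 0.012     ]
```

```bash
python3 -c "
from h import *
shift([.677,.0236,.1565],6.7)
shift([.677,.0236,.0565],6.7)"
```

```text
t 6.6 shift [ 42.2  67.3 102.2] rot [-0.0078  0.0002  0.0016]
t 6.6 shift [142.2  67.4 102.2] rot [-0.0078  0.0002  0.0016]
```

```bash
python3 -m handwheel '[[[0,25,38,-0.008,0,0.0015,1],[5,50,75,-0.008,0,0.0015,1],[20,67,102,-0.008,0,0.0015,1],[50,67,102,-0.008,0,0.0015,1],[80,67,102,-0.008,0,0.0015,1]]]' && python3 -m handwheel '[[[25,0,0,0,0,0,1],[45,0,0,0,0,0,1],[60,0,0,0,0,0,1],[60,0,0,0,0,0,1],[60,0,0,0,0,0,1]]]';  python3 - <<'E'
from h import *
s=ctrl.state()
for n in('wrist','side','top'):
  f=cams.grab_frame(n);cv2.imwrite(f'pics/{n}7.png',f[:,:,::-1])
np.savez('w7.npz',P=P('wrist',s));print(s['tcp_pos'],s['tool_rot'].round(3))
shift([.6678,.103,.0565],6.7)
s=cv2.imread('pics/side7.png');t=cv2.imread('pics/top7.png')
W=np.hstack([cv2.resize(s[100:220,235:335],None,fx=4,fy=4,interpolation=2),cv2.resize(t[100:220,160:260],None,fx=4,fy=4,interpolation=2)])
cv2.imwrite('pics/z7.png',W)
E
```

```text
time_s: 7.1
tcp_pos: [0.6786, 0.0216, 0.1193]
tool_rot: [[0.003, 0.994, 0.114], [-0.0, 0.114, -0.994], [-1.0, 0.003, 0.0]]
ft_force: [0.1, -0.3, -1.7]
finger_gap: 0.0187
time_s: 7.6
tcp_pos: [0.6777, 0.024, 0.06]
tool_rot: [[0.002, 0.993, 0.117], [0.0, 0.117, -0.993], [-1.0, 0.002, 0.0]]
ft_force: [0.2, -0.1, -1.2]
finger_gap: 0.0186
[0.6777324  0.02404001 0.05999518] [[ 0.002  0.993  0.117]
 [ 0.     0.117 -0.993]
 [-1.     0.002  0.   ]]
t 7.75 shift [  4.9  -1.9 -79.3] rot [ 0.0009  0.0006 -0.0046]
```

View pics/z7.png

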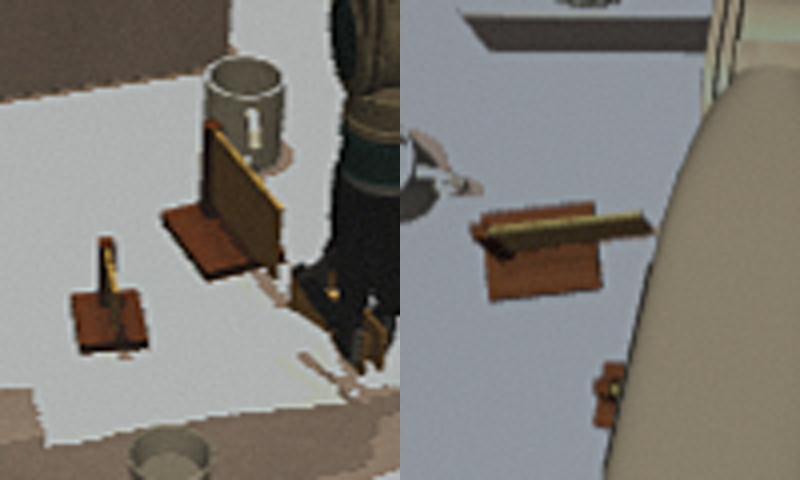

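View pics/wrist7.png

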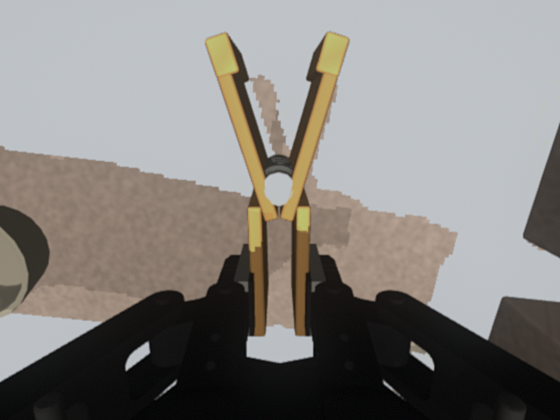

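```bash
python3 -m handwheel '[[[3,-0.5,-15,0,0,0,1],[3,-1,-30,0,0,0,1],[3,-1,-45,0,0,-0.002,1],[3,-1,-45,0,0,-0.002,1],[3,-1,-45,0,0,-0.002,1]]]';  python3 - <<'E'
from h import *
s=ctrl.state()
for n in('wrist','side'):
  f=cams.grab_frame(n);cv2.imwrite(f'pics/{n}8.png',f[:,:,::-1])
np.savez('w8.npz',P=P('wrist',s));print(s['tcp_pos'],s['tool_rot'].round(3))
shift([.6678,.103,.0565],6.7)
a=cv2.imread('pics/side8.png');cv2.imwrite('pics/side8z.png',cv2.resize(a[120:210,255:345],None,fx=6,fy=6,interpolation=2))
E
```

```text
time_s: 8.25
tcp_pos: [0.6712, 0.0703, 0.0567]
tool_rot: [[-0.0, 0.993, 0.119], [-0.001, 0.119, -0.993], [-1.0, -0.0, 0.0]]
ft_force: [0.8, -0.6, -0.9]
finger_gap: 0.0188
[0.67122165 0.07027166 0.05668952] [[-0.     0.993  0.119]
 [-0.001  0.119 -0.993]
 [-1.    -0.     0.   ]]
t 8.35 shift [  0.2   0.4 -33.9] rot [0.0013 0.0004 0.0004]
```

View pics/side8z.png

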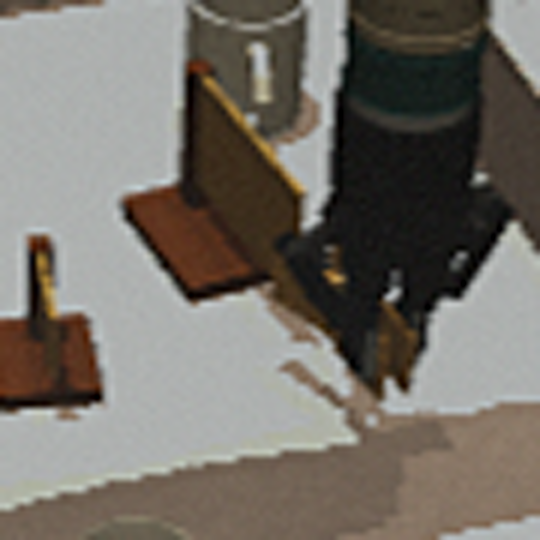

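View pics/wrist8.png

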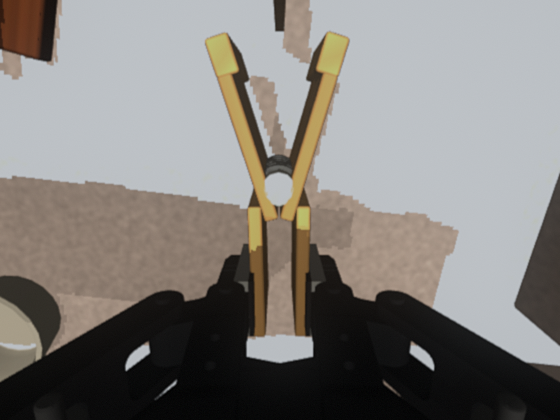

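```bash
python3 -m handwheel '[[[0,0,-8,0,0,0,1],[0,0,-16,0,0,0,1],[0,0,-22,0,0,0,1],[0,0,-22,0,0,0,1],[0,0,-22,0,0,0,1]]]';  python3 - <<'E'
from h import *
s=ctrl.state()
for n in('wrist',):
  f=cams.grab_frame(n);cv2.imwrite(f'pics/{n}9.png',f[:,:,::-1])
np.savez('w9.npz',P=P('wrist',s));print(s['tcp_pos'],s['tool_rot'].round(3))
shift([.6678,.103,.0565],6.7)
E
```

```text
time_s: 8.85
tcp_pos: [0.6687, 0.0913, 0.0566]
tool_rot: [[-0.0, 0.993, 0.118], [-0.0, 0.118, -0.993], [-1.0, -0.001, 0.0]]
ft_force: [0.5, 0.2, -0.6]
finger_gap: 0.0187
[0.66870443 0.09129085 0.05662281] [[-0.     0.993  0.118]
 [-0.     0.118 -0.993]
 [-1.    -0.001  0.   ]]
t 8.9 shift [  0.1   0.4 -11.9] rot [0.0012 0.0002 0.0005]
```

View pics/wrist9.png

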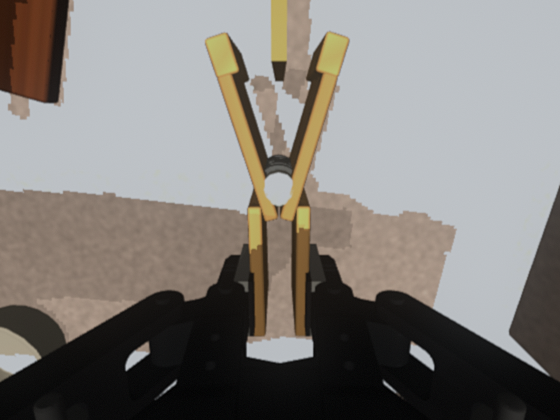

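```bash
python3 - <<'E'
from h import *
print(onplane_tool((279.2,63),-.0484)*1000,onplane_tool((279.2,79),.0266)*1000)
for p in((275,38),(275,63)):pass
f=cv2.imread('pics/wrist9.png');cv2.imwrite('pics/w9z.png',cv2.resize(f[0:230,190:370],None,fx=2.6,fy=2.6,interpolation=2))
E
```

```text
[-48.4         -0.26707836 -80.20362932] [ 26.6        -0.4384548 -81.618465 ]
```

View pics/w9z.png

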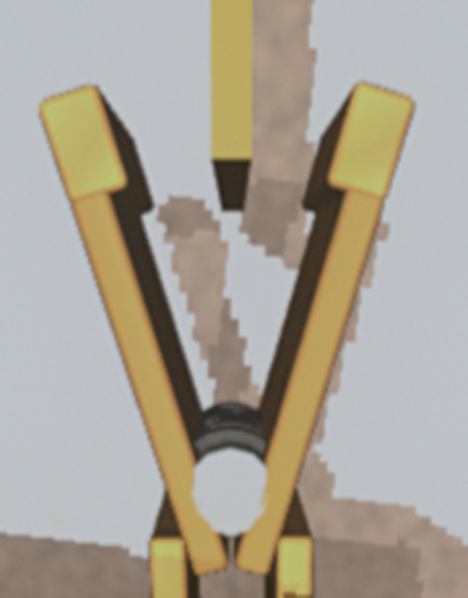

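```bash
python3 -m handwheel '[[[0,0.2,-4,0,0,0,1],[0,0.4,-8,0,0,0,1],[0,0.4,-12,0,0,0,1],[0,0.4,-12,0,0,0,1],[0,0.4,-12,0,0,0,1]]]';  python3 - <<'E'
from h import *
s=ctrl.state()
for n in('wrist','side'):
  f=cams.grab_frame(n);cv2.imwrite(f'pics/{n}10.png',f[:,:,::-1])
print(s['tcp_pos'],s['tool_rot'].round(3))
a=cv2.imread('pics/side10.png')[120:210,255:345];b=cv2.imread('pics/wrist10.png')[0:230,190:370]
a=cv2.resize(a,(400,400),interpolation=2);b=cv2.resize(b,(400,511),interpolation=2)
W=np.zeros((511,800,3),np.uint8);W[:400,:400]=a;W[:,400:]=b;cv2.imwrite('pics/z10.png',W)
E
```

```text
time_s: 9.4
tcp_pos: [0.6676, 0.1032, 0.0566]
tool_rot: [[-0.001, 0.993, 0.118], [-0.0, 0.118, -0.993], [-1.0, -0.001, 0.0]]
ft_force: [0.1, 0.6, -0.2]
finger_gap: 0.0191
[0.66764959 0.10322136 0.05660044] [[-0.001  0.993  0.118]
 [-0.     0.118 -0.993]
 [-1.    -0.001  0.   ]]
```

View pics/z10.png

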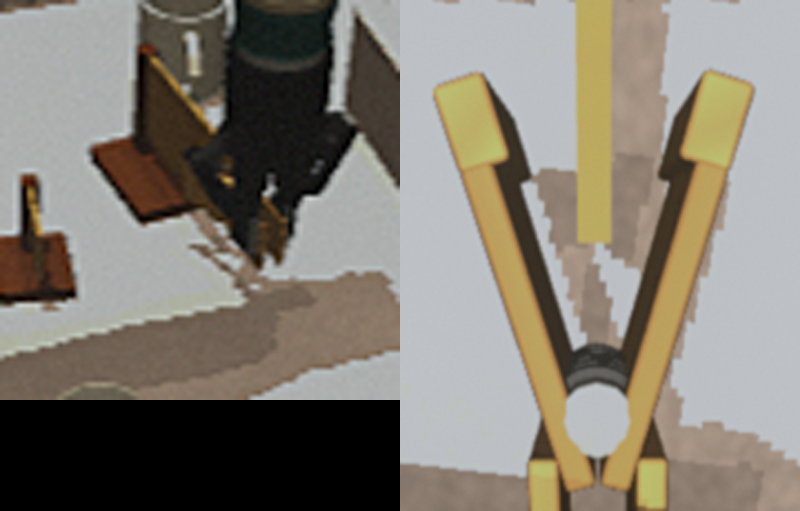

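```bash
python3 - <<'E'
from h import *
print(onplane_tool((277.3,109),-.0484)*1000)
s=ctrl.state();S=P('side')
im=cv2.resize(cv2.imread('pics/side10.png')[150:190,285:325],None,fx=14,fy=14,interpolation=2)
for y in(-11,11):
  for x,c in((9,(0,0,255)),(-31,(0,255,0)),(-11,(255,0,0))):
    X=s['tcp_pos']+s['tool_rot']@(np.array([x,y,10.5])/1000);u=proj(S,X)
    cv2.circle(im,tuple(int(v) for v in ((u-[285,150]+.5)*14)),4,c,-1);print(X.round(4),u.round(1))
cv2.imwrite('pics/s10p.png',im)
E
```

```text
[-48.4         -0.76686313 -68.78106267]
[0.658  0.0913 0.0476] [311.5 179.8]
[0.6581 0.0913 0.0876] [312.4 170.2]
[0.658  0.0913 0.0676] [312. 175.]
[0.6799 0.0939 0.0476] [317.5 178.2]
[0.6799 0.0939 0.0876] [318.4 168.6]
[0.6799 0.0939 0.0676] [317.9 173.5]
```

View pics/s10p.png

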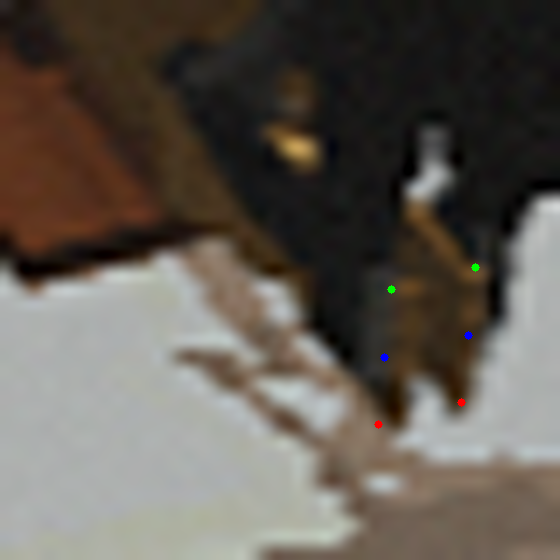

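```bash
python3 - <<'E'
from h import *
s=ctrl.state();print(s['time_s'],s['ft_force'].round(2),s['finger_gap'])
a=cv2.imread('pics/side0.png').astype(int);b=cv2.imread('pics/side10.png').astype(int)
d=abs(a-b).max(2)
for n,(x0,y0,x1,y1) in dict(menu=(270,125,296,165),price=(250,158,275,190),ram=(266,205,290,226),blue=(335,238,360,278),mug=(285,112,305,136),bowl=(345,197,380,228)).items():print(n,(d[y0:y1,x0:x1]>60).mean().round(3))
print(ctrl.sign_off())
E
```

```text
9.5 [ 0.24 -0.04 -1.26] 0.018665900687345877
menu 0.0
price 0.0
ram 0.25
blue 0.0
mug 0.0
bowl 0.005
the job is handed in; nothing more can be done
None
```

The job is handed in: the wooden clip is still held squeezed wide open, with its jaws around the free upright edge of the larger brown card. It took about 9.5 s of robot time.

**How it went:** I picked the wooden clip over the blue look-alike and squeezed its handles with the tool pointing down. I lifted it, then brought it in along the card's plane from beyond the free edge.

**Last checks:**
- **Centring:** the last wrist view shows the card midway between the jaws to within about 0.5 mm, with roughly 8 mm clear on each side.
- **Depth:** the card edge is about 26 mm ahead of the pivot pin, as asked.
- **Height:** the clip's centre is about 67.5 mm up by the arm's own position. The side camera suggests it may be 1–2 mm lower, which is within the camera calibration.
- **Contact:** the wrist force was about 1 N, close to its normal noise, so nothing appears to be touching.
- **Finger gap:** it reads 18.7 mm, against the stated 22 mm over the handles at the stop. I take this as the clip being squeezed slightly past its soft stop; the pictures show it fully open.

**Other objects:** comparing side views before and after, the menu stand, price stand, blue clip, mug and bowl are unchanged. The ramekin's patch of the picture did change. I put that down to the arm's shadow, because the arm passed well above it, but I did not check it separately. I did not compare the jar, tumbler, spoon or green stand.

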